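# Park the gel tank and open the comb drawer

## Robot

A 7-joint arm with a two-finger parallel gripper is mounted at the origin on the work surface. World frame = base frame: x ahead of the robot, y to its left, z up, the work surface at z = 0. Lengths are in m, angles in rad, forces in N, time in s.
With the tool pointing down it reaches from about 0.4 to 0.85 m from the base axis. Payload 10.4 kg.
Tool frame: the origin (TCP) lies at the very end of the fingers, on their centre line; the grasp point (between the pads) lies 19 mm behind it; z points along the fingers, y is the line along which they close (so a half turn about z gives the same grasp; the last joint's range is limited). The gripper opens to 87 mm and grips with 3 to 60 N. Pads are 19 mm wide; open, the fingers measure 117 mm over their backs; the gripper's body (75 mm by 190 mm) begins 51 mm behind the grasp point.
Start: joints at [-1.198, 0.332, -0.065, 1.46, 0.022, 1.35, -0.088], TCP at [0.241, 0.577, 0.223] pointing down, gripper open.
Joint ranges: [-2.6, 2.6], [-0.5, 2.12], [-1.47, 1.34], [0.16, 2.42], [-1.27, 4.41], [0.06, 2.06], [-2.6, 2.6]. Speed limits (rad/s): [2.22, 2.22, 2.79, 2.79, 3.14, 3.14, 3.14].

## Interface

Orientations are given as a unit quaternion [x, y, z, w].
In Python, from bench import status, camera, order gives the robot as it stands.
- The arm moves only by the tool jog_arm, never from a script. Its argument "plan" is a list of rows, each a list of 7 numbers: the turn, a rotation vector about the tool's x, y, z in rad, then the shift along the tool's x, y, z in mm, then the opening, from -1 (shut) to 1 (fully open). A call has 1 to 12 rows; each row is the pose to reach, as a shift and turn from the pose commanded when the call began, along the tool's axes at that moment; what a row does not reach only later rows make up. A row lasts 1/10 s, in which the tool goes at most 50 mm and 8.59 degrees, less where a joint would pass 70% of its speed; a pose out of reach is approached as far as the arm can. A call with a gripper value outside its range is refused whole. The fingers move at their own pace and stop on an object; "squeeze" is the grip in N (left out, the last holds). Time passes only in rows, so rows that repeat a pose let the fingers close. It gives the time, the measured TCP pose, the force, the opening and the grip force at its end, in the units of the state.
- status.read_state(): the state, without advancing time (a new reading comes with each control period).
- camera(name): name is "scene" or "top"; returns a dict with "image" (384x512x3 uint8, red, green, blue), "z_map" (384x512 float32, m along the optical axis (not along the pixel's ray), 0 where there is no reading), "fx", "fy", "cx", "cy" (pixels), "world_from_camera" (4x4, takes a point from camera to world coordinates). Camera axes: x right, y down, z forward; pixel columns grow to the right and rows downward; lengths in m; the calibration is good to about 2 mm. A picture is of the moment at which its call begins.
- order.close_job(): hands the job in; it is judged then, once.
The state is a dict: "time": time; "joint_positions": joint angles; "joint_vel": joint speeds; "joint_torque": joint torques, N m; "ee_pos": TCP position; "eef_rot": TCP orientation; "ft_force": force on the tool from outside, world axes, zero at the start; "torque": the same for the moment, N m; "width": finger opening in m; "grip_force": force on a finger pad.
Only numpy, scipy, OpenCV 4.12 (cv2) and the standard library are available. Lean on these libraries where they do the work, as an engineer would, in place of code of your own. Each camera call takes 0.05 s, during which the arm holds its last target. There are 200 camera calls.

## Task

The gel tank is standing in the way of the small drawer unit. Push it across the bench, without lifting or tipping it, so that it sits centred on the black mat with its long sides parallel to the mat's long sides, and then pull the top drawer of the unit open by at least 90 mm. Leave the tip box, the bottle and the tube rack where they are.

Things in the scene. Friction and masses are not known exactly. Their poses are not given: they have to be found in the camera images.
- tank: Loose gel tank: clear closed box, orange frame round its top, blue gel inside; flat vertical sides, 100 mm along its x, 170 mm along its y, 62 mm high, 0.4 to 0.8 kg, too wide to grasp; 2 to 6 N slide it. Origin: centre of its underside, z up. It starts crosswise before the drawer unit, centre 240 to 260 mm in front of the unit's centre, and blocks the drawer.
- mat: Matt black parking mat lying flat and fixed on the light grey bench, 150 mm along its x, 230 mm along its y, flush with the bench (no edge to climb). Origin: its centre, z up. It lies to the left or to the right of the tank; either way round of the tank on it is right.
- cabinet: White drawer unit fixed on the bench with two blue-fronted drawers, 220 mm deep (x) by 220 mm wide (y) by 125 mm high. Origin: centre of its underside; its front faces its own -x, 110 mm from the origin, roughly towards the robot.
- cabinet_drawer0_handle (a point): Middle of the steel bar handle of the top drawer. The bar is level, 11 mm thick, 120 mm long, its axis 35 mm in front of the drawer's face and 92 mm above the bench (33 mm below the unit's top); it can be pinched from above. The point moves with the drawer; its x axis points into the unit, its y along the bar, its z up.
- cabinet_drawer0 (a joint): Opening of the top drawer in m: 0 shut, grows as it is pulled out along the unit's own -x. Travel 150 mm; slides with 1 to 2 N and stays where it is left; starts shut or up to 12 mm ajar.
- tipbox: Bystander: loose pipette tip box, blue with a clear lid, 122 x 87 x 65 mm. Origin: centre of its underside. It stands on the side of the tank away from the mat.
- bottle: Bystander: loose glass bottle with a blue cap, 72 mm across, 170 mm high, upright beside the drawer unit. Origin: centre of its underside.
- rack: Bystander: loose green tube rack with coloured caps, 80 (x) x 130 (y) x 75 mm, on the other side of the drawer unit. Origin: centre of its underside.

How it is judged:
On the way, in this order (a step that is already met when the one before it is completed fails the run):
1. the tank stands still, centred and parallel on the black mat, while the top drawer is still shut (x of tank in the frame of mat between -0.022 and 0.022 m and y of tank in the frame of mat between -0.028 and 0.028 m and angle between the y axis of tank and the y axis of mat, either way round below 0.25 rad and angle between tank's own z axis and vertical below 0.08 rad and linear speed of tank below 0.01 m/s and value of joint cabinet_drawer0 below 0.03 m), for 0.2 s.
2. the top drawer is pulled open (value of joint cabinet_drawer0 above 0.08 m), for 0.2 s.
At the end, for the whole second after the job is handed in: The tank stands level and still on the black mat, its centre within 22 mm of the mat's centre along the mat's short side and within 28 mm along its long side, its long axis within 0.25 rad of the mat's; the top drawer is open by more than 80 mm and at rest (x of tank in the frame of mat between -0.022 and 0.022 m and y of tank in the frame of mat between -0.028 and 0.028 m and angle between the y axis of tank and the y axis of mat, either way round below 0.25 rad and angle between tank's own z axis and vertical below 0.08 rad and linear speed of tank below 0.01 m/s and value of joint cabinet_drawer0 above 0.08 m and velocity of joint cabinet_drawer0 between -0.01 and 0.01 m/s); the robot touches nothing.
It fails at once if the tank is lifted off the bench by more than 15 mm (height (world z) of tank above 0.015 m).
It fails at once if the tank is tipped by more than 0.2 rad (angle between tank's own z axis and vertical above 0.2 rad).
It fails at once if the tip box is moved by more than 20 mm (distance of tipbox from where it was at the start of the episode above 0.02 m).
It fails at once if the bottle is moved by more than 20 mm (distance of bottle from where it was at the start of the episode above 0.02 m).
It fails at once if the tube rack is moved by more than 20 mm (distance of rack from where it was at the start of the episode above 0.02 m).
It also fails if it takes over 59 s, if anything falls off the work surface, if the arm or the gripper's body presses on something with over 40 N, if the wrist force passes 120 N, or if a joint passes its speed limit or range.

## Working session

There is one attempt and no reset: what is moved stays moved. The work goes in short steps, Python scripts to look and compute and a tool call to move; the robot and the scene stay as the last step left them, time stands still between calls to the robot, and variables do not carry over. Pictures are saved under pics/ and viewed, at most 10 in all, crops included, and the job is handed in when it is done.

Besides the shell and the picture viewer there is one more tool, called after "Emit:" as name(argument=value, ...), one argument or row to a line, values as JSON. jog_arm: Moves the arm, as the interface text tells. Its arguments: {"type":"object","properties":{"plan":{"type":"array"},"squeeze":{"type":"number"}},"required":["plan"]}

```bash
mkdir -p pics
cat > h.py <<'E'
import numpy as np,cv2
from bench import status,camera,order
def cloud(c):
    z=c["z_map"];v,u=np.mgrid[:z.shape[0],:z.shape[1]]
    P=np.stack([(u-c["cx"])/c["fx"]*z,(v-c["cy"])/c["fy"]*z,z],-1)
    T=c["world_from_camera"];W=P@T[:3,:3].T+T[:3,3];W[z==0]=np.nan
    return W
E
python3 - <<'E'
from h import *
for n in("top","scene"):
    c=camera(n);cv2.imwrite(f"pics/{n}0.png",c["image"][...,::-1]);np.save(n+"0.npy",cloud(c));np.save(n+"i.npy",c["image"]);print(c["world_from_camera"].round(3).tolist(),c["fx"])
s=status.read_state();print(s["time"],s["ee_pos"],s["eef_rot"],s["width"])
E
```

```text
[[-0.006, -0.985, 0.172, 0.458], [-1.0, 0.004, -0.015, 0.013], [0.014, -0.172, -0.985, 1.036], [0.0, 0.0, 0.0, 1.0]] 348.083784922731
[[-0.557, 0.525, -0.644, 1.172], [0.831, 0.353, -0.43, 0.367], [0.001, -0.774, -0.633, 0.64], [0.0, 0.0, 0.0, 1.0]] 368.29489565825503
0.1 [0.24081002 0.57636722 0.2218363 ] [ 1.96590774e-01  9.80485422e-01 -6.27173432e-04 -1.05526628e-04] 0.08695464441871865
```

View pics/top0.png

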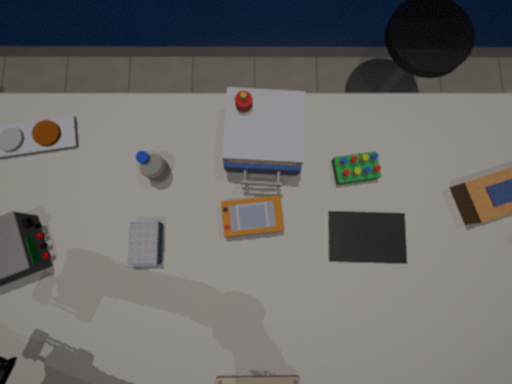

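View pics/scene0.png

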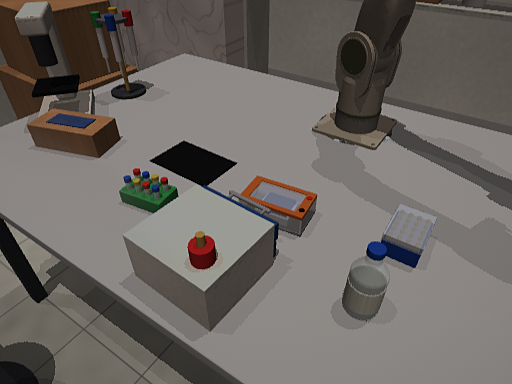

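The top view shows the tank near (252,216), the mat at (367,237) to its right (world -y), the tip box at (145,243), the handle bar at (262,183), the rack at (357,167) and the bottle at (150,165). The scene view agrees.

```bash
cat >> h.py <<'E'
def plane(c,uv,z):
    T=c["world_from_camera"];uv=np.asarray(uv,float).reshape(-1,2)
    d=np.c_[(uv[:,0]-c["cx"])/c["fx"],(uv[:,1]-c["cy"])/c["fy"],np.ones(len(uv))]@T[:3,:3].T
    return (T[:3,3]+d*((z-T[2,3])/d[:,2])[:,None])[:,:2]
def rect(p):
    # centre, dims, angle of long axis from world y
    r=cv2.minAreaRect((p*1000).astype(np.float32));b=cv2.boxPoints(r)
    e=max((b[1]-b[0],b[2]-b[1]),key=np.linalg.norm);e=e if e[1]>0 else -e
    return np.round(r[0],1),np.round(sorted(r[1]),1),round(float(np.arctan2(-e[0],e[1])),3)
def mask_big(m):
    n,l,s,_=cv2.connectedComponentsWithStats(m.astype(np.uint8));k=1+np.argmax(s[1:,4]);v,u=np.nonzero(l==k);return np.c_[u,v]
def tank(c):
    h=cv2.cvtColor(c["image"],cv2.COLOR_RGB2HSV);m=(h[...,0]>4)&(h[...,0]<22)&(h[...,1]>150)&(h[...,2]>100)
    m[:150]=0;m[330:]=0;m[:,:180]=0;m[:,440:]=0
    return rect(plane(c,mask_big(m),.062))
def mat(c):
    m=c["image"].max(2)<45;m[:195]=0;m[280:]=0;m[:,:300]=0;m[:,430:]=0
    return rect(plane(c,mask_big(m),0))
E
python3 - <<'E'
from h import *
c=camera("top");print("tank",tank(c));print("mat",mat(c))
W=cloud(c);Z=W[...,2]
def box(n,r0,r1,c0,c1,lo,hi):
    w=W[r0:r1,c0:c1].reshape(-1,3);k=(w[:,2]>lo)&(w[:,2]<hi);w=w[k]
    print(n,rect(w[:,:2]),w[:,2].mean().round(3),k.sum())
box("cab",80,180,210,320,.115,.135)
box("tip",210,275,120,170,.05,.08)
box("rack",140,190,325,390,.04,.1)
box("bottle",140,190,130,180,.03,.2)
w=W[165:200,235:295];k=(w[...,2]>.075)&(w[...,2]<.105);v,u=np.nonzero(k);q=w[k];print("handle",k.sum());
for r in range(165,200,2):print(r,Z[r,240:290:4].round(3))
cv2.imwrite("pics/z.png",cv2.resize(c["image"][150:270,200:420,::-1],None,fx=3.6,fy=3.6,interpolation=cv2.INTER_CUBIC))
E
```

```text
tank (array([551.8,  11.9]), array([ 98.2, 165. ]), 0.104)
mat (array([ 492.1, -349.9]), array([139.5, 178.7]), -0.032)
cab (array([793.1, -22.4]), array([218.6, 220.4]), -0.06) 0.124 5412
tip (array([477.4, 316.7]), array([ 88. , 120.6]), -1.569) 0.063 1474
rack (array([ 696., -298.]), array([ 76.7, 124.9]), 0.147) 0.061 545
bottle (array([691.8, 291.2]), array([66. , 71.6]), 0.868) 0.114 753
handle 367
165 [0.113 0.112 0.11  0.111 0.109 0.11  0.114 0.112 0.108 0.114 0.115 0.112
 0.11 ]
167 [0.112 0.114 0.114 0.113 0.111 0.11  0.113 0.11  0.115 0.114 0.111 0.11
 0.112]
169 [0.088 0.092 0.095 0.097 0.101 0.101 0.103 0.107 0.109 0.112 0.109 0.11
 0.112]
171 [0.033 0.094 0.067 0.074 0.073 0.081 0.081 0.083 0.085 0.087 0.094 0.092
 0.093]
173 [-0.     0.094  0.     0.017  0.022  0.024  0.027  0.03   0.035  0.041
  0.039  0.069  0.071]
175 [-0.003  0.094 -0.    -0.004 -0.003 -0.003 -0.     0.002 -0.001  0.041
  0.001 -0.     0.018]
177 [ 0.     0.093 -0.002 -0.003 -0.005 -0.001  0.    -0.001  0.     0.042
 -0.005  0.    -0.003]
179 [-0.003  0.096 -0.001  0.001 -0.003 -0.    -0.002 -0.002
[... 313 characters left out ...]
93 -0.003 -0.003]
187 [ 0.003 -0.002 -0.001 -0.006 -0.005 -0.002  0.     0.    -0.003 -0.001
 -0.001 -0.002 -0.   ]
189 [-0.003 -0.001 -0.003  0.002  0.001 -0.001  0.    -0.003 -0.003 -0.002
 -0.    -0.003 -0.001]
191 [-0.001    nan -0.004 -0.004  0.     0.    -0.002  0.003  0.001  0.
 -0.001 -0.003 -0.001]
193 [-0.002  0.004 -0.001 -0.001  0.001  0.    -0.002 -0.006 -0.003  0.002
 -0.002 -0.     0.002]
195 [-0.001 -0.001 -0.001 -0.004 -0.001  0.001  0.002  0.    -0.005  0.059
 -0.     0.003 -0.003]
197 [-0.001  0.002 -0.005  0.001 -0.005  0.062  0.06   0.06   0.061  0.061
  0.06   0.    -0.003]
199 [ 0.06   0.064  0.059  0.06   0.061  0.058  0.06   0.062  0.058  0.061
  0.06  -0.006 -0.001]
```

View pics/z.png

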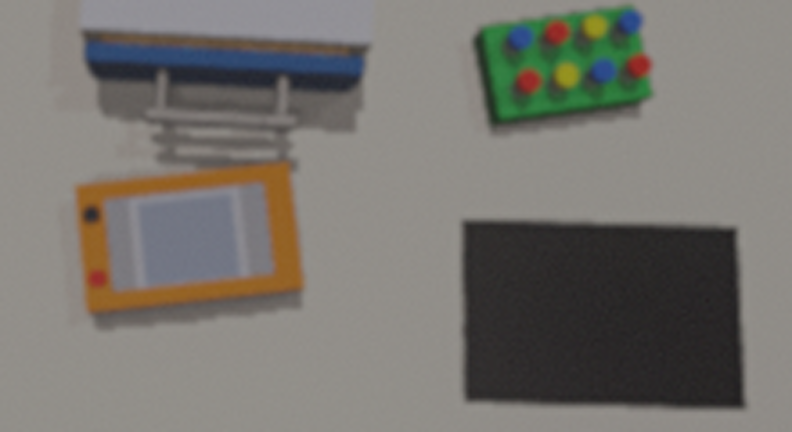

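The enlarged view shows the whole mat at crop (463..744, 220..406), so my mat mask clipped it. The tank's right end sits clear of the handle bar at about (215,117).

```bash
sed -i 's/max(2)<45/max(2)<75/' h.py
cat >> h.py <<'E'
from scipy.spatial.transform import Rotation as R
def handle(c,r=(177,225),cl=(225,300)):
    w=cloud(c)[r[0]:r[1],cl[0]:cl[1]].reshape(-1,3);w=w[(w[:,2]>.083)&(w[:,2]<.104)]
    return rect(w[:,:2]),len(w)
def rel(x,y,z,yaw):
    # mm, tool-y yaw -> jog shift & turn from the present pose
    s=status.read_state();r=R.from_quat(s["eef_rot"])
    Rt=R.from_matrix(np.c_[[np.sin(yaw),-np.cos(yaw),0],[np.cos(yaw),np.sin(yaw),0],[0,0,-1]])
    print("turn",(r.inv()*Rt).as_rotvec().round(3),"shift",r.inv().apply(np.array([x,y,z])-1e3*np.asarray(s["ee_pos"])).round(1),"t",s["time"])
E
python3 - <<'E'
from h import *
c=camera("top");print(mat(c),handle(c),tank(c))
rel(543,125,223,.104)
E
```

```text
(array([ 492.8, -328.4]), array([145.3, 226.1]), -0.032) ((array([643.4, -13.6]), array([ 23.2, 116.1]), -0.004), 192) (array([551.7,  11.9]), array([ 98.2, 165. ]), 0.106)Traceback (most recent call last):
  File "<stdin>", line 3, in <module>
  File "h.py", line 33, in rel
    Rt=R.from_matrix(np.c_[[np.sin(yaw),-np.cos(yaw),0],[np.cos(yaw),np.sin(yaw),0],[0,0,-1]])
  File "scipy/spatial/transform/_rotation.pyx", line 1143, in scipy.spatial.transform._rotation.Rotation.from_matrix
ValueError: Non-positive determinant (left-handed or null coordinate frame) in rotation matrix 0: [[ 0.10381262  0.99459687  0.        ]
 [-0.99459687  0.10381262  0.        ]
 [ 0.          0.         -1.        ]].
```

```bash
sed -i 's/np.c_\[\[np.sin(yaw),-np.cos(yaw),0\]/np.c_[[-np.sin(yaw),np.cos(yaw),0]/' h.py
python3 - <<'E'
from h import *
rel(541,130,223,.104);rel(541,130,36,.104)
E
```

```text
turn [-1.000e-03  0.000e+00  1.071e+00] shift [-449.1 -296.3   -0.7] t 0.2
turn [-1.000e-03  0.000e+00  1.071e+00] shift [-449.1 -296.1  186.3] t 0.2
```

Emit:
jog_arm(
  plan=[
    [0,0,0.1,-40,-27,0,0],
    [0,0,0.2,-82,-54,0,0],
    [0,0,0.3,-123,-81,0,0],
    [0,0,0.4,-164,-108,0,0],
    [0,0,0.5,-205,-135,0,0],
    [0,0,0.6,-246,-162,0,0],
    [0,0,0.7,-290,-190,0,0],
    [0,0,0.8,-330,-218,0,0],
    [0,0,0.9,-372,-245,0,0],
    [0,0,1.0,-412,-272,0,0],
    [0,0,1.07,-449,-296,0,0],
    [0,0,1.07,-449,-296,0,0],
  ],
)

```text
time: 1.4
ee_pos: [0.5437, 0.1235, 0.2226]
eef_rot: [0.673, 0.739, -0.0, 0.001]
ft_force: [0.5, -1.2, 0.1]
width: 0.0434
grip_force: 0.0
```

Run:
```python
from h import *
s=status.read_state();print(s["joint_positions"],s["width"]);rel(541,130,36,.104)
```

```text
[-0.65584945  0.18244097  0.39753146  1.6640365  -0.06992938  1.3089957
 -0.15277999] 0.043397995580981494
turn [ 0.001  0.003 -0.011] shift [  7.2  -2.3 186.6] t 1.4
```

Emit:
jog_arm(
  plan=[
    [0,0,-0.01,6,-2,40,0],
    [0,0,-0.01,6,-2,80,0],
    [0,0,-0.01,6,-2,120,0],
    [0,0,-0.01,6,-2,150,0],
    [0,0,-0.01,6,-2,175,0],
    [0,0,-0.01,6,-2,186,0],
    [0,0,-0.01,6,-2,186,0],
    [0,0,-0.01,6,-2,186,0],
  ],
)

```text
time: 2.2
ee_pos: [0.5391, 0.1365, 0.0376]
eef_rot: [0.665, 0.747, 0.001, 0.0]
ft_force: [-0.7, 0.1, 0.2]
width: 0.0436
grip_force: 0.0
```

Run:
```python
from h import *
# pushing path: tank pose -> tool pose 95 mm behind along long axis
for x,y,a in((552,12,.104),(555,-10,.06),(555,-60,-.04),(549,-110,-.15),(540,-160,-.2),(527,-225,-.2),(513,-285,-.13),(503,-310,-.08)):
    print(x,y,a);rel(x-95*np.sin(a),y+95*np.cos(a),36,a)
c=camera("top");print(tank(c))
```

```text
552 12 0.104
turn [ 0.001 -0.     0.011] shift [-30.2  -0.5   1.6] t 2.2
555 -10 0.06
turn [ 0.001 -0.     0.055] shift [-52.5   4.2   1.6] t 2.2
555 -60 -0.04
turn [ 0.001 -0.     0.155] shift [-103.2    7.9    1.6] t 2.2
549 -110 -0.15
turn [ 0.001 -0.001  0.265] shift [-154.3    6.4    1.5] t 2.2
540 -160 -0.2
turn [ 0.001 -0.001  0.315] shift [-204.3   -3.7    1.5] t 2.2
527 -225 -0.2
turn [ 0.001 -0.001  0.315] shift [-267.4  -24.1    1.5] t 2.2
513 -285 -0.13
turn [ 0.001 -0.001  0.245] shift [-323.6  -51.3    1.4] t 2.2
503 -310 -0.08
turn [ 0.001 -0.001  0.195] shift [-346.2  -68.8    1.4] t 2.2
(array([551.3,  12.6]), array([ 98. , 166.7]), 0.113)
```

Emit:
jog_arm(
  plan=[
    [0,0,0.01,-15,0,2,0],
    [0,0,0.01,-28,0,2,0],
    [0,0,0.02,-36,1,2,0],
    [0,0,0.035,-44,3,2,0],
    [0,0,0.055,-53,4,2,0],
    [0,0,0.075,-63,5,2,0],
    [0,0,0.095,-73,6,2,0],
    [0,0,0.115,-83,7,2,0],
    [0,0,0.135,-93,8,2,0],
    [0,0,0.155,-103,8,2,0],
    [0,0,0.155,-103,8,2,0],
  ],
)

```text
time: 3.35
ee_pos: [0.5589, 0.0332, 0.0351]
eef_rot: [0.722, 0.692, 0.0, 0.0]
ft_force: [-0.7, 0.8, -0.9]
width: 0.0436
grip_force: 0.0
```

Run:
```python
from h import *
c=camera("top");print(tank(c));s=status.read_state();print(s["ft_force"])
for x,y,a in((549,-110,-.15),(540,-160,-.2),(527,-225,-.2),(513,-285,-.13),(503,-310,-.08)):
    print(x,y,a);rel(x-95*np.sin(a),y+95*np.cos(a),36,a)
cv2.imwrite("pics/a.png",c["image"][...,::-1])
```

```text
(array([553.5, -90.3]), array([ 98.1, 110.6]), -0.032)
[ 0.07737449  0.57586633 -0.07439477]
549 -110 -0.15
turn [0.    0.    0.108] shift [-49.4   6.7  -1.2] t 3.4
540 -160 -0.2
turn [0.    0.    0.158] shift [-100.4    4.5   -1.2] t 3.4
527 -225 -0.2
turn [0.    0.    0.158] shift [-165.9   -5.7   -1.2] t 3.4
513 -285 -0.13
turn [0.    0.    0.088] shift [-225.6  -23.8   -1.1] t 3.4
503 -310 -0.08
turn [0.    0.    0.038] shift [-250.7  -37.5   -1.1] t 3.4
```

View pics/a.png

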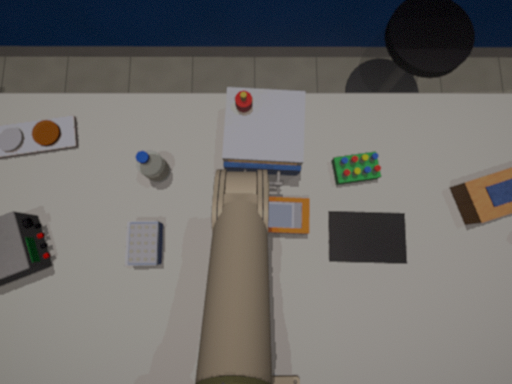

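The arm hides the tank's left part. Its visible right end at (309,215) gives a tank centre near y = -62 and yaw -0.03, which follows the plan.

Emit:
jog_arm(
  plan=[
    [0,0,0.02,-8,1,-1,0],
    [0,0,0.04,-18,3,-1,0],
    [0,0,0.065,-28,4,-1,0],
    [0,0,0.09,-39,6,-1,0],
    [0,0,0.11,-50,7,-1,0],
    [0,0,0.13,-63,7,-1,0],
    [0,0,0.145,-76,6,-1,0],
    [0,0,0.158,-89,5,-1,0],
    [0,0,0.158,-102,4,-1,0],
    [0,0,0.158,-116,2,-1,0],
    [0,0,0.158,-130,0,-1,0],
    [0,0,0.158,-130,0,-1,0],
  ],
)

```text
time: 4.6
ee_pos: [0.5523, -0.0985, 0.0357]
eef_rot: [0.775, 0.632, -0.001, 0.001]
ft_force: [-0.0, 0.2, -0.4]
width: 0.0436
grip_force: 0.0
```

```bash
cat >> h.py <<'E'
def tank2(c):
    (x,y),(a,b),t=tank(c);k=85-b/2;return np.round([x-k*np.sin(t),y+k*np.cos(t)],1),a,b,t
E
python3 - <<'E'
from h import *
c=camera("top");print(tank2(c));s=status.read_state();print(s["ee_pos"],s["ft_force"])
for x,y,a in((527,-225,-.2),(513,-285,-.13),(503,-310,-.08)):
    print(x,y,a);rel(x-95*np.sin(a),y+95*np.cos(a),36,a)
E
```

```text
(array([ 485.6, -244. ]), np.float64(54.1), np.float64(99.2), 1.318)
[ 0.55270935 -0.09709179  0.0356513 ] [-0.56204511  0.40108764  0.67309963]
527 -225 -0.2
turn [ 0.     0.001 -0.   ] shift [-35.5   0.2  -0.3] t 4.65
513 -285 -0.13
turn [ 0.     0.001 -0.07 ] shift [-97.3  -8.2  -0.3] t 4.65
503 -310 -0.08
turn [ 0.     0.001 -0.12 ] shift [-124.2  -17.7   -0.2] t 4.65
```

```bash
cat >> h.py <<'E'
def rect2(p):
    r=cv2.minAreaRect((p*1000).astype(np.float32));b=cv2.boxPoints(r);e=[b[1]-b[0],b[2]-b[1]]
    e=max(e,key=lambda v:abs(v[1]));e=e*np.sign(e[1]);L=np.linalg.norm(e);u=e/L
    return np.round(np.array(r[0])-u*L/2+85*u,1),round(float(L),1),round(float(np.arctan2(-u[0],u[1])),3)
def tank3(c):
    h=cv2.cvtColor(c["image"],cv2.COLOR_RGB2HSV);m=(h[...,0]>4)&(h[...,0]<22)&(h[...,1]>150)&(h[...,2]>100)
    m[:150]=0;m[330:]=0;m[:,:180]=0;m[:,440:]=0
    return rect2(plane(c,mask_big(m),.062))
E
python3 - <<'E'
from h import *
c=camera("top");print(tank3(c))
E
```

```text
(array([ 534.7, -196.9]), 56.3, -0.253)
```

Run:
```python
from h import *
for x,y,a in((526,-225,-.23),(517,-255,-.22),(508,-285,-.17),(499,-314,-.1)):
    print(x,y,a);rel(x-97*np.sin(a),y+97*np.cos(a),36,a)
```

```text
526 -225 -0.23
turn [0.    0.    0.031] shift [-34.8   2.1  -0.4] t 4.7
517 -255 -0.22
turn [0.    0.    0.021] shift [-66.   -1.8  -0.3] t 4.7
508 -285 -0.17
turn [ 0.     0.    -0.029] shift [-97.2  -9.5  -0.3] t 4.7
499 -314 -0.1
turn [ 0.     0.    -0.099] shift [-127.9  -19.3   -0.3] t 4.7
```

Emit:
jog_arm(
  plan=[
    [0,0,0.01,-12,1,0,0],
    [0,0,0.03,-24,2,0,0],
    [0,0,0.03,-35,2,0,0],
    [0,0,0.03,-46,1,0,0],
    [0,0,0.025,-56,0,0,0],
    [0,0,0.02,-66,-2,0,0],
    [0,0,0.005,-77,-4,0,0],
    [0,0,-0.012,-87,-6,0,0],
    [0,0,-0.03,-97,-9,0,0],
    [0,0,-0.055,-107,-12,0,0],
    [0,0,-0.075,-115,-15,0,0],
    [0,0,-0.075,-115,-15,0,0],
  ],
)

```text
time: 5.9
ee_pos: [0.5146, -0.2068, 0.0356]
eef_rot: [0.75, 0.662, -0.0, 0.0]
ft_force: [-0.1, 0.5, -0.1]
width: 0.0435
grip_force: 0.0
```

Run:
```python
from h import *
c=camera("top");print(tank3(c),status.read_state()["time"])
for x,y,a in((499,-314,-.1),(497,-326,-.06)):
    print(x,y,a);rel(x-97*np.sin(a),y+97*np.cos(a),36,a)
cv2.imwrite("pics/b.png",c["image"][...,::-1])
```

```text
(array([ 673. , -222.1]), 12.0, 0.594) 5.95
499 -314 -0.1
turn [-0.     0.001 -0.025] shift [-11.9  -4.9  -0.4] t 5.95
497 -326 -0.06
turn [-0.     0.001 -0.065] shift [-24.3  -9.3  -0.4] t 5.95
```

View pics/b.png

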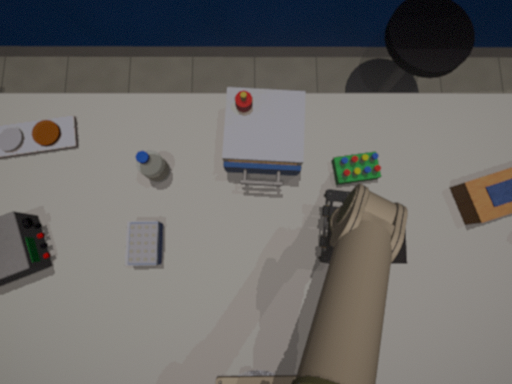

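The arm now hides the tank from above; the gripper is at (327,226). I will use the scene camera.

Run:
```python
from h import *
c=camera("scene");h=cv2.cvtColor(c["image"],cv2.COLOR_RGB2HSV);m=(h[...,0]>4)&(h[...,0]<22)&(h[...,1]>150)&(h[...,2]>80)
m[:135]=0;m[:,:125]=0;m[230:]=0;m[:,330:]=0
p=mask_big(m);print(p.min(0),p.max(0),len(p),rect2(plane(c,p,.062)),rect(plane(c,p,.062)))
cv2.imwrite("pics/c.png",cv2.resize(c["image"][100:260,80:300,::-1],None,fx=3.5,fy=3.5))
```

```text
[164 135] [196 163] 227 (array([ 534.5, -334.1]), 159.9, -0.852) (array([ 530.7, -337.4]), array([ 94.7, 159.9]), -0.852)
```

View pics/c.png

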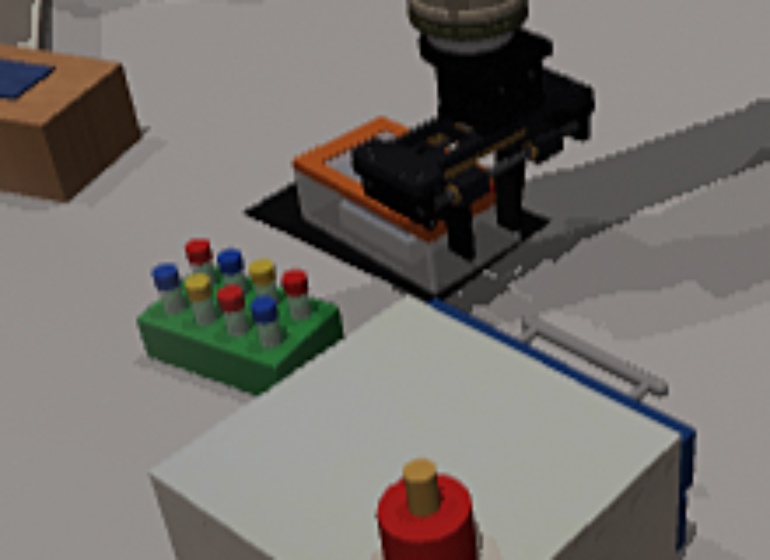

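The tank is on the mat. Its visible top corners in the crop are (293,163), (383,117) and (430,242).

Run:
```python
from h import *
c=camera("scene")
q=np.array([[293,163],[383,117],[430,242]])/3.5+[80,100]
p=plane(c,q,.062)*1e3;print(p.round(1));print("centre",(p[1]+p[2])/2,"yaw",np.arctan2(-(p[2]-p[0])[0],(p[2]-p[0])[1]),np.linalg.norm(p[2]-p[0]),np.linalg.norm(p[1]-p[0]))
```

```text
[[ 547.6 -385.9]
 [ 446.7 -375.1]
 [ 571.8 -214. ]]
centre [ 509.23743184 -294.54099134] yaw -0.13993191604108363 173.59778164172403 101.46870185558844
```

Emit:
jog_arm(
  plan=[
    [0,0,-0.01,-7,-2,0,0],
    [0,0,-0.025,-14,-4,0,0],
    [0,0,-0.04,-20,-7,0,0],
    [0,0,-0.06,-26,-10,0,0],
    [0,0,-0.06,-28,-11,0,0],
    [0,0,-0.06,-28,-11,0,0],
    [0,0,-0.06,-28,-11,0,0],
    [0,0,-0.06,-10,-11,0,0],
    [0,0,-0.06,15,-11,-30,0],
    [0,0,-0.06,45,-11,-80,0],
    [0,0,-0.06,90,-11,-120,0],
    [0,0,-0.06,140,-11,-160,0],
  ],
)

```text
time: 7.25
ee_pos: [0.5191, -0.0888, 0.177]
eef_rot: [0.73, 0.684, 0.0, 0.001]
ft_force: [1.3, -0.1, 0.1]
width: 0.0434
grip_force: 0.0
```

Emit:
jog_arm(
  plan=[
    [0,0,0,40,0,0,0],
    [0,0,0,80,0,0,0],
    [0,0,0,120,0,0,0],
    [0,0,0,120,0,0,0],
  ],
)

```text
time: 7.65
ee_pos: [0.5265, 0.0368, 0.1748]
eef_rot: [0.726, 0.687, 0.001, -0.001]
ft_force: [0.6, -0.1, 0.1]
width: 0.0434
grip_force: 0.0
```

Run:
```python
from h import *
c=camera("top");print(tank(c),tank3(c),status.read_state()["time"])
cv2.imwrite("pics/d.png",c["image"][...,::-1])
```

```text
(array([ 494.8, -328.4]), array([101. , 168.6]), -0.056) (array([ 494.9, -327.7]), 168.6, -0.056) 7.7
```

View pics/d.png

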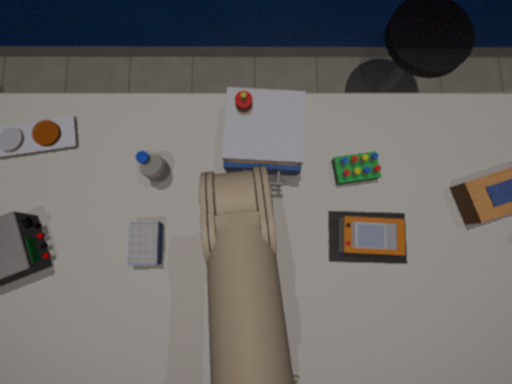

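The tank is centred on the mat at (372,236), within 2 mm and 0.03 rad. Next is the handle.

Run:
```python
from h import *
W=np.load("top0.npy");w=W[165:200,235:295].reshape(-1,3);w=w[(w[:,2]>.085)&(w[:,2]<.103)]*1e3
a=-.06;d=w[:,:2]-[793,-22];X=d@[np.cos(a),np.sin(a)];Y=d@[-np.sin(a),np.cos(a)]
print(np.histogram(X,bins=np.arange(-175,-110,3)),np.percentile(Y[X<-140],[1,50,99]))
for lo,hi in((-60,-30),(-30,0),(0,30),(30,60)):print(lo,np.median(X[(Y>lo)&(Y<hi)&(X<-135)]).round(1),X[(Y>lo)&(Y<hi)].min().round(1))
s=status.read_state();print(s["ee_pos"])
rel(645,-13,175,-.06);rel(645,-13,80,-.06)
```

```text
(array([ 0,  0,  0,  0,  0, 37, 47, 46, 38,  8,  5,  6,  8,  6,  5,  8,  6,
        7, 47, 43,  0]), array([-175, -172, -169, -166, -163, -160, -157, -154, -151, -148, -145,
       -142, -139, -136, -133, -130, -127, -124, -121, -118, -115, -112])) [-58.45245457  -0.51319907  57.3036435 ]
-60 -152.6 -158.8
-30 -153.6 -158.2
0 -154.1 -158.7
30 -152.4 -158.6
[0.52653618 0.03341646 0.174828  ]
turn [-0.    -0.     0.002] shift [-39.4 121.   -0.2] t 7.7
turn [-0.    -0.     0.002] shift [-39.5 121.   94.8] t 7.7
```

Emit:
jog_arm(
  plan=[
    [0,0,0,-13,35,0,-0.45],
    [0,0,0,-26,70,0,-0.45],
    [0,0,0,-39,100,0,-0.45],
    [0,0,0,-39,116,0,-0.45],
    [0,0,0,-39,116,0,-0.45],
    [0,0,0,-39,116,0,-0.45],
    [0,0,0,-39,116,0,-0.45],
  ],
)

```text
time: 8.4
ee_pos: [0.6391, -0.0158, 0.1751]
eef_rot: [0.729, 0.684, -0.0, -0.0]
ft_force: [0.3, 0.6, 0.3]
width: 0.024
grip_force: 0.0
```

Run:
```python
from h import *
s=status.read_state();print(s["ee_pos"],s["width"]);rel(640,-13,75,-.06)
```

```text
[ 0.63906571 -0.01575531  0.175068  ] 0.023965586216344703
turn [-0.    -0.    -0.003] shift [  2.8   0.8 100.1] t 8.4
```

Emit:
jog_arm(
  plan=[
    [0,0,0,2,1,25,-0.45],
    [0,0,0,2,1,50,-0.45],
    [0,0,0,2,1,65,-0.45],
    [0,0,0,2,1,80,-0.45],
    [0,0,0,2,1,92,-0.45],
    [0,0,0,2,1,100,-0.45],
    [0,0,0,2,1,100,-0.45],
    [0,0,0,2,1,100,-1],
    [0,0,0,2,1,100,-1],
    [0,0,0,2,1,100,-1],
    [0,0,0,2,1,100,-1],
    [0,0,0,2,1,100,-1],
  ],
  squeeze=20,
)

```text
time: 9.6
ee_pos: [0.6414, -0.0136, 0.0756]
eef_rot: [0.729, 0.684, 0.0, 0.0]
ft_force: [-1.2, 0.2, 5.2]
width: 0.0102
grip_force: 20.0
```

Emit:
jog_arm(
  plan=[
    [0,0,0,0,-8,0,-1],
    [0,0,0,0,-18,0,-1],
    [0,0,0,0,-30,0,-1],
    [0,0,0,0,-42,0,-1],
    [0,0,0,0,-54,0,-1],
    [0,0,0,0,-66,0,-1],
    [0,0,0,0,-78,0,-1],
    [0,0,0,0,-90,0,-1],
    [0,0,0,0,-102,0,-1],
    [0,0,0,0,-110,0,-1],
    [0,0,0,0,-115,0,-1],
    [0,0,0,0,-115,0,-1],
  ],
)

```text
time: 10.8
ee_pos: [0.5256, -0.0068, 0.0756]
eef_rot: [0.729, 0.684, 0.0, 0.0]
ft_force: [-1.4, -2.4, 6.4]
width: 0.0103
grip_force: 20.0
```

Still gripping the bar after moving 116 mm. Now I release (opening to 24 mm), rise straight up and step aside.

Emit:
jog_arm(
  plan=[
    [0,0,0,0,-115,0,-0.45],
  ],
)

```text
time: 10.9
ee_pos: [0.4825, -0.0037, 0.0757]
eef_rot: [0.729, 0.684, 0.003, 0.004]
ft_force: [38.1, -1.4, -11.8]
width: 0.0404
grip_force: 19.9
```

That was my slip: the -115 repeated from the old plan pulled the arm on against the drawer's end stop. I back off at once.

Emit:
jog_arm(
  plan=[
    [0,0,0,0,18,0,-0.2],
    [0,0,0,0,22,0,-0.2],
    [0,0,0,0,22,0,-0.2],
  ],
)

```text
time: 11.2
ee_pos: [0.4985, -0.0045, 0.075]
eef_rot: [0.729, 0.685, -0.0, 0.0]
ft_force: [0.7, -0.8, -0.1]
width: 0.0363
grip_force: 0.0
```

Run:
```python
from h import *
s=status.read_state();print(s["ee_pos"],s["width"],s["ft_force"],s["grip_force"])
c=camera("scene");cv2.imwrite("pics/e.png",cv2.resize(c["image"][80:340,80:400,::-1],None,fx=2.3,fy=2.3))
```

```text
[ 0.49853763 -0.00453041  0.07497669] 0.03625333491015494 [ 0.67613905 -0.76889448 -0.08822059] 0.0
```

View pics/e.png

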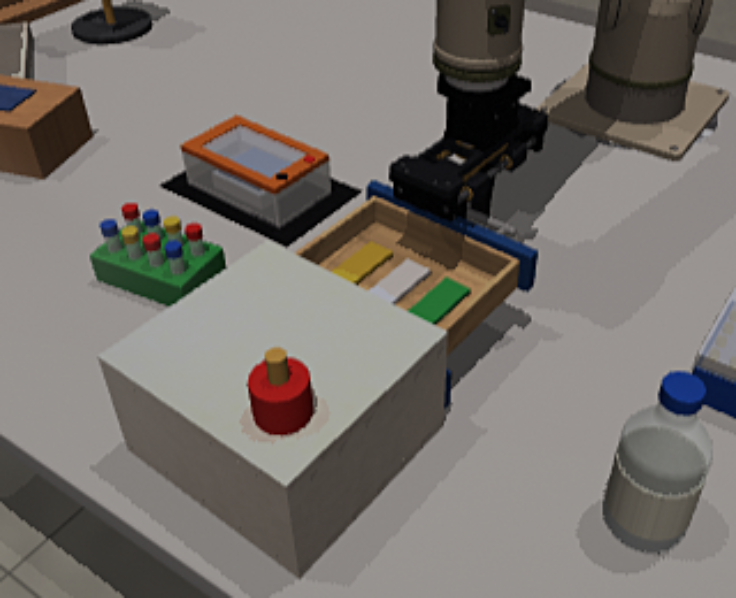

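The drawer is wide open (crop 300..535, 185..350), the tank is on its mat, and the fingers are free round the bar with no force. Now I rise.

Emit:
jog_arm(
  plan=[
    [0,0,0,0,0,-15,-0.2],
    [0,0,0,0,0,-35,-0.2],
    [0,0,0,0,0,-60,-0.2],
    [0,0,0,0,0,-95,-0.2],
    [0,0,0,0,0,-130,-0.2],
    [0,0,0,40,-10,-140,-0.2],
    [0,0,0,85,-20,-140,-0.2],
    [0,0,0,130,-30,-140,-0.2],
    [0,0,0,170,-40,-140,-0.2],
    [0,0,0,190,-40,-140,-0.2],
    [0,0,0,190,-40,-140,-0.2],
    [0,0,0,190,-40,-140,-0.2],
  ],
)

```text
time: 12.45
ee_pos: [0.4703, 0.1869, 0.2144]
eef_rot: [0.729, 0.685, -0.001, 0.0]
ft_force: [-0.2, -0.4, -0.0]
width: 0.0348
grip_force: 0.0
```

Run:
```python
from h import *
c=camera("top");print(tank(c),mat(c));s=status.read_state();print(s["ft_force"],s["ee_pos"])
w=cloud(c)[165:260,225:300].reshape(-1,3);w=w[(w[:,2]>.085)&(w[:,2]<.103)&(w[:,0]<.56)&(abs(w[:,1])<.1)]*1e3
d=(w[:,:2]-[793,-22])@[np.cos(.06),-np.sin(.06)];print("opening",-np.percentile(d,2)-5.5-145+.5,len(d))
cv2.imwrite("pics/f.png",c["image"][...,::-1])
```

```text
(array([ 494.8, -328.4]), array([101.9, 168.6]), -0.055) (array([ 492.6, -327.6]), array([144.6, 223.7]), -0.033)
[0.31968879 0.11523903 0.59147722] [0.47048616 0.18623117 0.21454412]
opening 151.616181707517 405
```

View pics/f.png

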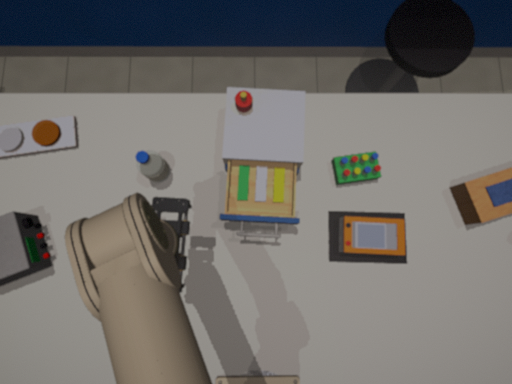

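The drawer is open to about 150 mm (handle at (260,234)), the tank is centred on the mat at (372,236), and the arm is clear in the air.

```bash
python3 -c "
from bench import order;print(order.close_job())"
```

```text
the job is handed in; nothing more can be done
None
```

I handed the job in with the tank about 2 mm and 0.02 rad off the mat's centre and axis, and the top drawer about 150 mm open; a mistyped move briefly pulled the drawer against its end stop (wrist reading 38 N at the end of that move), the arm ended clear of everything, and no verdict was returned.

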